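# Snap the code-reader head home on its three-ball dock

## Robot

A 7-joint arm with a two-finger parallel gripper is mounted at the origin on the work surface. World frame = base frame: x ahead of the robot, y to its left, z up, the work surface at z = 0. Lengths are in m, angles in rad, forces in N, time in s.
With the tool pointing down it reaches from about 0.35 to 0.9 m from the base axis. Payload 19.9 kg.
Tool frame: the origin (TCP) lies at the very end of the fingers, on their centre line; the grasp point (between the pads) lies 19 mm behind it; z points along the fingers, y is the line along which they close (so a half turn about z gives the same grasp; the last joint's range is limited). The gripper opens to 94 mm and grips with 3 to 60 N. Pads are 16 mm wide; open, the fingers measure 119 mm over their backs; the gripper's body (75 mm by 177 mm) begins 78 mm behind the grasp point.
Start: joints at [1.089, 0.417, -0.01, 1.614, 0.005, 1.111, -0.053], TCP at [0.266, -0.566, 0.205] pointing down, gripper open.
Joint ranges: [-2.81, 2.81], [-0.39, 2.02], [-1.27, 1.25], [0.06, 2.57], [-1.19, 4.33], [0.19, 2], [-2.82, 2.82]. Speed limits (rad/s): [1.89, 1.89, 2.39, 2.39, 3.01, 3.01, 3.01].

## Interface

Orientations are given as a unit quaternion [w, x, y, z].
In Python, from rig import r, vision gives the robot as it stands.
- The arm moves only by the tool servo_tool, never from a script. Its argument "increments" is a list of rows, each a list of 5 numbers: the finger opening in mm, from 0 to 94, then the shift along the tool's x, y, z in mm, then the turn about the tool's z in degrees. A call has 1 to 10 rows; each row shifts and turns the commanded pose from where the row before left it, along the tool's axes as they then stand; what a row does not reach is not made up. A row lasts 1/8 s, in which the tool goes at most 62.5 mm and 10.7 degrees, less where a joint would pass 70% of its speed; a pose out of reach is approached as far as the arm can. A call is refused whole if a number of a shift passes 62.5 or a number of a turn 10.7, either way. A call with a gripper value outside its range is refused whole. The fingers move at their own pace and stop on an object; "grip_force" is the grip in N (left out, the last holds). Time passes only in rows, so rows that do not move let the fingers close. It gives the time, the measured TCP pose, the force, the opening and the grip force at its end, in the units of the state.
- r.observe(): the state, without advancing time (a new reading comes with each control period).
- vision.read_camera(name): name is "scene" or "side" or "wrist"; returns a dict with "img" (384x512x3 uint8, blue, green, red), "depth" (384x512 float32, m along the optical axis (not along the pixel's ray), 0 where there is no reading), "camera_matrix" (3x3 intrinsics, pixels), "extrinsics" (4x4, takes a point from world to camera coordinates). Camera axes: x right, y down, z forward; pixel columns grow to the right and rows downward; lengths in m; the calibration is good to about 2 mm. A picture is of the moment at which its call begins.
- r.sign_off(): hands the job in; it is judged then, once.
Trained networks look in a picture, given as the dict that the camera call returned (one of the last four; its "shot" number tells which), for a name from the list of things; names that differ only in an ending like _2 or _b are one class to them, and where a whole thing is asked for, a point or a joint stands for the part that bears it (a point fixed in the world has none). Each returns a list of dicts, best first, with "conf" (0 to 1); they miss things now and then, are a little off and sometimes report something else, mostly with a low value. They report only what shows in the picture. A call takes as long as a camera call. They do not tell look-alikes from the thing itself.
- vision.trace(thing, picture): "pixels" (384x512 bool, what is visible of it) and "rect" ([centre column, centre row, width, height] in pixels, round what is visible of it).
The state is a dict: "time": time; "qpos": joint angles; "qd": joint speeds; "joint_torque": joint torques, N m; "eef_pos": TCP position; "eef_rot": TCP orientation; "force": force on the tool from outside, world axes, zero at the start; "torque": the same for the moment, N m; "finger_gap": finger opening in m; "gripper_force": force on a finger pad.
Only numpy, scipy, OpenCV 4.12 (cv2) and the standard library are available. Lean on these libraries where they do the work, as an engineer would, in place of code of your own. Each camera call takes 0.05 s, during which the arm holds its last target. There are 200 camera calls.

## Task

Lift the bottle-code reader head off its parking pad and set it on the dock's stage, yellow stripes at the same end, so that its grooves find the three balls. Then press it straight down, gently and without forcing it, until both sprung side catches have snapped over its edges and their springs hold it fully home; the stage height has been re-set by hand, so feel for the stop. Let go of it; leave the bottle, tape roll and carton alone.

Things in the scene. Friction and masses are not known exactly. Their poses are not given: they have to be found in the camera images.
- head_grip (a point): Centre of the loose reader head (0.45 kg), inside its black box 66 x 44 x 60 mm (x, y, z), 36.2 mm above the top of the plate that carries the box and 52 mm above the head's lowest edges. Axes: -x front (red window with lens, yellow stripe on the box top at that end), z up. Grip across the box, 44 mm along y.
- head_window (a point): Middle of the lens on the head's front (-x) face, 36 mm in front of head_grip and 7 mm below it. It points to the stage's yellow-stripe end when the head is home.
- head_plate (a point): Middle of the underside of the head's aluminium plate, 110 x 90 x 8 mm (x, y, z), 44.2 mm below head_grip. Below it stand three V-grooves, 45 degree flanks, mouth 15 mm wide, running outwards from the middle: one at +x, two at -x. Each long side (+y, -y) has a rounded bead of 4 mm radius; 98 mm over the beads.
- dock_mid (a point): Point on the dock's centre line, 116.1 mm above the table. The seated head has its axes along this point's axes and head_grip straight above or below this point, by up to 12 mm: home height is set by the stage's screw, differs each time and is not reported (only felt or seen). Stage -x end: yellow stripe.
- dock: Fixed dark steel foot 150 x 170 x 10 mm (x, y, z), origin under its middle. On it, on a locked screw, a stage 130 x 165 mm, top face 36 to 60 mm above the table, with three steel balls of 14 mm (centres 14 mm above that face, at x, y = 40, 0 and -26, 31 and -26, -31 mm) and on its +y and -y sides grey catch housings, 80 mm long, tops 36 mm above that face.
- catch_left (a joint): Orange rod along the stage's +y side on a damped spring: how far the head pushes it outwards, in m. 0 relaxed, 2.8 mm at most as the bead passes, 2 mm with the head home. Lowered onto it, the head is first stopped by both rods 9 to 10 mm above home; the tool force must then change by 15 to 18 N (head weight included) to spread them.
- catch_right (a joint): The same on the -y side. 3 mm before home the rods pass over the beads and pull the head on down, onto the rigid balls, where it stops dead: push there no harder than about 25 N. Pressed at a single point on top, the head tips between the rods; held in the fingers it stays level.
- pad: Parking pad: fixed wooden board 150 x 130 x 12 mm with a cork face on which the head starts; origin at the middle of its underside.
- bottle: Standing green bottle, 74 mm across, 290 mm tall, full; to be left alone; origin at the middle of its underside.
- tape: Roll of brown tape lying flat, 100 mm across, 48 mm high; to be left alone; origin at the middle of its underside.
- carton: Small brown carton 100 x 120 x 100 mm; to be left alone; origin at the middle of its underside.
Not all that is in view belongs to the job. Leave any pink look-alike of the part that bears head_grip alone.

How it is judged:
On the way, in this order (a step that is already met when the one before it is completed fails the run):
1. the head is lifted clear of its pad (z of head_grip in the frame of pad above 0.09 m), for 0.1 s.
2. the head is fully home on the three balls under both catches (horizontal distance between head_grip and dock_mid below 0.003 m and angle between the x axis of head_grip and the x axis of dock_mid, either way round below 0.05 rad and x of head_window in the frame of dock_mid below -0.02 m and angle between head_grip's own z axis and vertical below 0.03 rad and value of joint each of catch_left, catch_right above 0.0012 m), for 0.2 s.
At the end, for the whole second after the job is handed in: The head is home on the stage and at rest: head_grip within 3 mm of the dock's centre line (dock_mid) horizontally, x axes within 0.05 rad and window to the stripe end, tilted less than 0.03 rad, both catches held out by its beads by more than 1.2 mm, the head let go (all of step 2 and linear speed of head below 0.01 m/s); the robot touches nothing.
It fails at once if the head bears on the stage with more than 95 N in all, where 50 N comes from the springs at home (dropped or forced) (contact force between head and dock above 95 N).
It fails at once if the bottle is shoved more than 20 mm or tipped (distance of bottle from where it was at the start of the episode above 0.02 m or angle between bottle's own z axis and vertical above 0.2 rad).
It fails at once if the tape is shoved more than 20 mm or tipped (distance of tape from where it was at the start of the episode above 0.02 m or angle between tape's own z axis and vertical above 0.2 rad).
It fails at once if the carton is shoved more than 20 mm or tipped (distance of carton from where it was at the start of the episode above 0.02 m or angle between carton's own z axis and vertical above 0.2 rad).
It also fails if it takes over 45 s, if anything falls off the work surface, if the arm or the gripper's body presses on something with over 40 N, if the wrist force passes 120 N, or if a joint passes its speed limit or range.

## Working session

There is one attempt and no reset: what is moved stays moved. The work goes in short steps, Python scripts to look and compute and a tool call to move; the robot and the scene stay as the last step left them, time stands still between calls to the robot, and variables do not carry over. Pictures are saved under pics/ and viewed, at most 10 in all, crops included, and the job is handed in when it is done.

Besides the shell and the picture viewer there is one more tool, called after "Call:" as name(argument=value, ...), one argument or row to a line, values as JSON. servo_tool: Moves the arm, as the interface text tells. Its arguments: {"type":"object","properties":{"increments":{"type":"array","items":{"type":"array","items":{"type":"number"}}},"grip_force":{"type":"number"}},"required":["increments"]}

```bash
mkdir -p pics
cat > h.py <<'E'
import numpy as np, cv2
from rig import r, vision
def cloud(p):
    K=np.array(p["camera_matrix"]);E=np.array(p["extrinsics"]);d=p["depth"]
    v,u=np.mgrid[:d.shape[0],:d.shape[1]]
    c=np.stack([(u-K[0,2])/K[0,0]*d,(v-K[1,2])/K[1,1]*d,d],-1)
    return (c-E[:3,3])@E[:3,:3]
E
python3 - <<'E'
from h import *
s=r.observe();print({k:np.round(v,3) for k,v in s.items()})
ps=[]
for n in ("scene","side"):
    p=vision.read_camera(n);ps.append(p["img"])
    c=cloud(p)
    for t in ("head_grip","dock","pad","bottle","tape","carton"):
        for f in vision.trace(t,p)[:3]:
            m=f["pixels"]&(p["depth"]>0)
            q=c[m]
            print(n,t,round(f["conf"],2),np.round(f["rect"]),np.round(np.median(q,0),3),np.round(np.percentile(q,2,axis=0),3),np.round(np.percentile(q,98,axis=0),3))
    np.savez(f"{n}.npz",c=c,img=p["img"])
    cv2.imwrite(f"pics/{n}0.png",p["img"])
E
```

```text
{'time': np.float64(0.0), 'qpos': array([ 1.09 ,  0.418, -0.01 ,  1.614,  0.005,  1.111, -0.053]), 'qd': array([ 0.   ,  0.001,  0.   , -0.   , -0.001, -0.   , -0.001]), 'joint_torque': array([-1.0000e-03, -8.5125e+01,  6.3800e-01, -4.2600e+01, -4.9000e-02,
        1.9000e-02,  0.0000e+00]), 'eef_pos': array([ 0.266, -0.565,  0.205]), 'eef_rot': array([-0.001,  0.976,  0.218, -0.   ]), 'force': array([-0.208,  0.853,  0.247]), 'torque': array([-0.066,  0.007, -0.001]), 'gripper_force': np.float64(0.0), 'finger_gap': np.float64(0.094)}
scene head_grip 0.97 [324. 172.  40.  42.] [0.373 0.197 0.018] [0.304 0.142 0.012] [0.411 0.246 0.078]
scene head_grip 0.96 [267. 322.  64.  60.] [0.788 0.249 0.018] [0.725 0.19  0.013] [0.819 0.295 0.078]
scene head_grip 0.95 [290. 240.  42.  51.] [0.606 0.207 0.03 ] [0.536 0.148 0.024] [0.648 0.256 0.09 ]
scene dock 0.62 [142. 171.  82.  67.] [ 0.595 -0.227  0.051] [ 0.507 -0.311  0.007] [ 0.651 -0.15   0.088]
scene pad 0.56 [288. 245.  64.  66.] [0.614 0.229 0.012] [0.501 0.127 0.   ] [0.665 0.276 0.017]
scene bottle 0.93 [151. 249.  60.  98.] [0.817
[... 573 characters left out ...]
_grip 0.84 [291. 291.  64.  56.] [0.337 0.207 0.023] [0.291 0.143 0.013] [0.397 0.248 0.077]
side dock 0.57 [338. 163.  72.  63.] [ 0.553 -0.21   0.051] [ 0.496 -0.323  0.002] [ 0.636 -0.149  0.087]
side bottle 0.66 [225. 118.  29. 105.] [0.783 0.012 0.14 ] [ 0.766 -0.025  0.008] [0.816 0.034 0.289]
side tape 0.83 [328. 233.  46.  44.] [0.4   0.021 0.034] [ 0.354 -0.028  0.002] [0.447 0.063 0.05 ]
side carton 0.78 [104. 254.  82.  85.] [0.616 0.441 0.092] [0.597 0.372 0.006] [0.698 0.496 0.102]
side carton 0.38 [224. 118.  28. 101.] [0.783 0.011 0.14 ] [ 0.766 -0.025  0.008] [0.817 0.034 0.289]
side carton 0.25 [214. 223.  59.  48.] [0.571 0.214 0.04 ] [0.528 0.152 0.025] [0.625 0.255 0.089]
```

Run:
```python
from h import *
a=np.load("scene.npz")["img"];b=np.load("side.npz")["img"]
A=cv2.resize(a[135:360,90:430],None,fx=2.3,fy=2.3,interpolation=cv2.INTER_CUBIC)
cv2.imwrite("pics/scene1.png",A)
x=cv2.resize(a[210:280,250:330],(400,350),interpolation=cv2.INTER_CUBIC)
y=cv2.resize(b[190:260,176:256],(400,350),interpolation=cv2.INTER_CUBIC)
cv2.imwrite("pics/crop1.png",np.hstack([x,y]))
```

```text
(no output)
```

View pics/scene1.png

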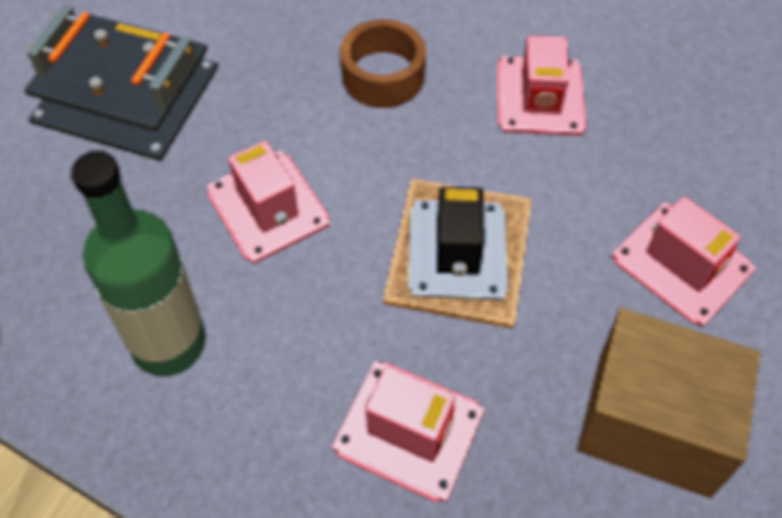

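View pics/crop1.png

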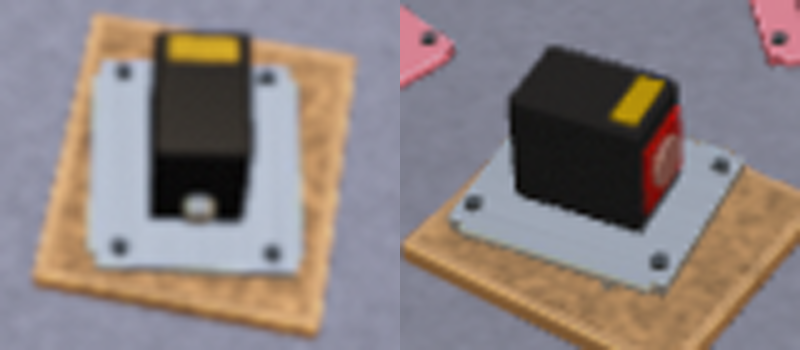

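```bash
cat > rects.py <<'E'
from h import *
def rect(q):
    c,(w,h),a=cv2.minAreaRect((q[:,:2]*1000).astype(np.float32)); return np.round(c,1),round(w,1),round(h,1),round(a,2)
if __name__=="__main__":
  for n in ("scene","side"):
    d=np.load(n+".npz");c=d["c"];hsv=cv2.cvtColor(d["img"],cv2.COLOR_BGR2HSV);H,S,V=hsv[...,0],hsv[...,1],hsv[...,2]
    box=lambda x0,x1,y0,y1:(c[...,0]>x0)&(c[...,0]<x1)&(c[...,1]>y0)&(c[...,1]<y1)
    hb=box(.49,.68,.12,.29); db=box(.45,.7,-.36,-.1)
    yel=(H>18)&(H<32)&(S>150)&(V>120); org=(H<17)&(S>180)&(V>120)
    t=hb&(c[...,2]>.083);print(n,"boxtop",rect(c[t]),np.median(c[t][:,2]))
    p=hb&(c[...,2]>.021)&(c[...,2]<.04)&(S<70);print(" plate",rect(c[p]),np.median(c[p][:,2]))
    print(" stripe",np.median(c[hb&yel&(c[...,2]>.08)],0))
    z=c[db][:,2];h,e=np.histogram(z,bins=np.arange(0,.11,.004));print(" z",h)
    for nm,m in(("stripe",db&yel),("orange",db&org)):
        m=cv2.morphologyEx(m.astype(np.uint8),cv2.MORPH_OPEN,np.ones((2,2)))
        k,l=cv2.connectedComponents(m)
        for i in range(1,k):
            q=c[l==i]
            if len(q)>12: print("  ",nm,len(q),np.median(q,0).round(4),rect(q))
    zs=e[6+np.argmax(h[6:])]
    m=db&(abs(c[...,2]-zs-.002)<.004);print(" stage",zs,rect(c[m]),np.median(c[m][:,2]))
    m=db&(c[...,2]>.004)&(c[...,2]<.016);print(" foot",rect(c[m]))
    m=db&(c[...,2]>zs+.03);print(" housings",rect(c[m]))
E
python3 rects.py; python3 -c "
import cv2,numpy as np
a=np.load('scene.npz')['img'][125:215,90:200];b=np.load('side.npz')['img'][120:210,290:400]
cv2.imwrite('pics/dock.png',np.hstack([cv2.resize(i,(396,324),interpolation=cv2.INTER_CUBIC) for i in(a,b)]))"
```

```text
scene boxtop (array([589.5, 200.6]), 67.6, 42.8, 27.36) 0.08796645732563146
 plate (array([589.6, 201.1]), 110.0, 97.0, 26.24) 0.028043103848207337
 stripe [0.56844413 0.19220148 0.08872863]
 z [1955  162  677  189    2    0    0    0    0    1   23   90 1125  614
   47   41   57   79   54   60  125  331   90    0    0    0    0]
   stripe 16 [ 0.5258 -0.2609  0.0528] (array([781.6,  55.5]), 826.0, 11.6, 51.13)
   stripe 32 [ 0.5212 -0.2348  0.0522] (array([ 524.5, -220.3]), 62.0, 17.5, 70.85)
   orange 91 [ 0.5807 -0.2877  0.0819] (array([ 577.1, -295.6]), 94.3, 24.7, 8.46)
   orange 83 [ 0.5609 -0.1867  0.083 ] (array([ 558.3, -192.4]), 92.1, 22.7, 12.09)
 stage 0.048 (array([ 575.4, -237.5]), 132.0, 167.0, 9.65) 0.05125995881623576
 foot (array([ 575.8, -229.5]), 240.5, 249.3, 0.01)
 housings (array([ 575.4, -238.3]), 81.2, 174.1, 9.69)
side boxtop (array([586.5, 201. ]), 65.8, 46.1, 24.72) 0.08765400206535398
 plate (array([586.1, 202.6]), 110.5, 98.3, 27.03) 0.027844353208473813
 stripe [0.56660447 0.19152976 0.08903115]
 z [1273  107  669   87    0    0    0    0    0    0   34   87  726  255
   80   77   63   60   41   71  148  246   29    0    0    0    0]
   stripe 46 [ 0.5135 -0.2457  0.0518] (array([ 513.8, -246.5]), 9.2, 53.7, 11.34)
   orange 64 [ 0.5712 -0.2865  0.0829] (array([309.8, 148.4]), 62.4, 1083.4, 31.03)
   orange 76 [ 0.5587 -0.185   0.0844] (array([288. , 184.2]), 67.5, 997.6, 36.22)
 stage 0.048 (array([ 572.4, -236.5]), 131.8, 169.5, 10.57) 0.05088154874940917
 foot (array([ 577.7, -233.7]), 253.5, 193.5, 88.84)
 housings (array([ 571.5, -235.9]), 80.6, 170.4, 10.21)
```

View pics/dock.png

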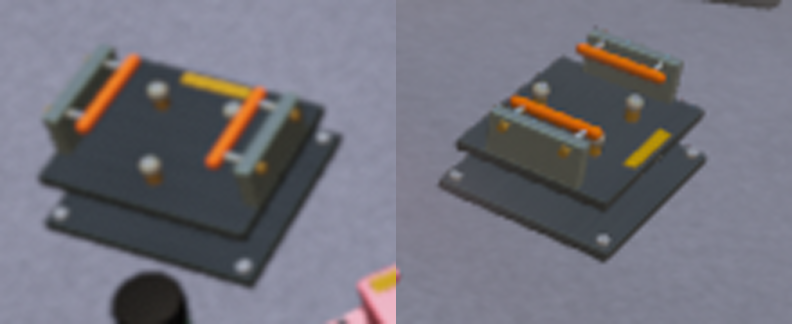

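The head is the black one on the cork pad, at scene pixel (290,240). The pink look-alikes are at about (324,172), (267,322), (205,222) and (388,248), and the crop confirms the choice. It shows a black box with the yellow stripe and red window at its -x end, and a grey plate. The dock picture shows the stage stripe at its -x end, the two orange rods and the three balls.

Call:
servo_tool(
  increments=[
    [94,42,-38,-5,0],
    [94,42,-38,-5,0],
    [94,42,-38,-5,0],
    [94,42,-38,-5,0],
    [94,42,-38,-5,0],
    [94,42,-38,-5,0],
    [94,42,-38,-5,0],
    [94,42,-38,-5,0],
    [94,42,-38,-5,0],
    [94,42,-38,-5,0],
  ],
  grip_force=30,
)

```text
time: 1.95
eef_pos: [0.4848, -0.0412, 0.2559]
eef_rot: [0.0, 0.976, 0.218, 0.0]
force: [1.2, -0.7, 1.2]
finger_gap: 0.094
gripper_force: 0.0
```

Call:
servo_tool(
  increments=[
    [94,39,-35,0,0],
    [94,39,-35,0,0],
    [94,39,-35,0,0],
    [94,39,-35,0,0],
    [94,39,-35,0,-1],
    [94,0,0,0,0],
    [94,0,0,0,0],
  ],
)

```text
time: 2.82
eef_pos: [0.5862, 0.198, 0.2552]
eef_rot: [0.0, 0.974, 0.227, -0.0]
force: [0.8, 0.2, 0.6]
finger_gap: 0.0942
gripper_force: 0.0
```

Run:
```python
from h import *
from rects import rect
s=r.observe();print(s["eef_pos"],s["eef_rot"],s["force"],s["qpos"].round(2) if hasattr(s["qpos"],"round") else s["qpos"])
p=vision.read_camera("wrist");c=cloud(p);cv2.imwrite("pics/w1.png",p["img"])
print(p["depth"].shape)
t=(c[...,2]>.08)&(c[...,2]<.096)&(abs(c[...,0]-.588)<.07)&(abs(c[...,1]-.2)<.07);print(rect(c[t]),np.median(c[t][:,2]))
hsv=cv2.cvtColor(p["img"],cv2.COLOR_BGR2HSV)
q=(c[...,2]>.02)&(c[...,2]<.035)&(hsv[...,1]<70)&(abs(c[...,0]-.588)<.09)&(abs(c[...,1]-.2)<.09);print(rect(c[q]),np.median(c[q][:,2]))
```

```text
[0.58618454 0.19800573 0.25519035] [ 1.30555123e-04  9.74007821e-01  2.26514178e-01 -2.73912322e-04] [0.76576438 0.18482707 0.56564593] [ 0.02  0.41 -0.53  1.56  0.21  1.23 -1.66]
(384, 512)
(array([589.4, 201.8]), 65.7, 44.0, 25.86) 0.08728499696135313
(array([589.4, 201.6]), 109.1, 98.0, 26.09) 0.0272942591716595
```

View pics/w1.png

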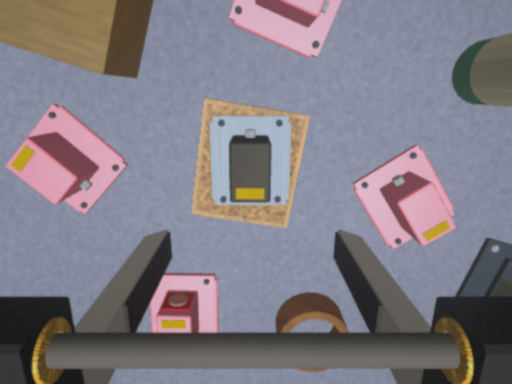

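The wrist picture shows the black head on the pad at about (250,165), lined up with the fingers. Its rectangle agrees with the scene camera.

Call:
servo_tool(
  increments=[
    [94,4.5,-2,40,0],
    [94,0,0,40,0],
    [94,0,0,40,0],
    [94,0,0,40,0],
    [94,0,0,30,0],
    [94,0,0,20,0],
    [94,0,0,0,0],
    [94,0,0,0,0],
  ],
)

```text
time: 3.88
eef_pos: [0.5901, 0.2023, 0.0467]
eef_rot: [-0.0, 0.974, 0.226, 0.001]
force: [-0.1, 0.3, 0.3]
finger_gap: 0.094
gripper_force: 0.0
```

Call:
servo_tool(
  increments=[
    [35,0,0,0,0],
    [35,0,0,0,0],
    [35,0,0,0,0],
    [35,0,0,0,0],
    [35,0,0,0,0],
    [35,0,0,0,0],
  ],
  grip_force=40,
)

```text
time: 4.62
eef_pos: [0.5894, 0.2023, 0.0454]
eef_rot: [-0.0, 0.974, 0.227, -0.0]
force: [-0.1, 0.5, 0.8]
finger_gap: 0.0434
gripper_force: 40.0
```

Call:
servo_tool(
  increments=[
    [35,0,0,-10,0],
    [35,0,0,-30,0],
    [35,0,0,-40,0],
    [35,0,0,-40,0],
    [35,0,0,-30,0],
    [35,0,0,-5,0],
    [35,0,0,0,0],
    [35,0,0,0,0],
  ],
)

```text
time: 5.62
eef_pos: [0.5888, 0.202, 0.199]
eef_rot: [0.0, 0.974, 0.227, -0.001]
force: [0.2, 0.6, -4.9]
finger_gap: 0.0439
gripper_force: 40.0
```

Call:
servo_tool(
  increments=[
    [35,-10,20,0,0],
    [35,-22,41,0,0],
    [35,-22,41,0,0],
    [35,-22,41,0,0],
    [35,-22,41,0,0],
    [35,-22,41,0,0],
    [35,-22,41,0,0],
    [35,-22,41,0,0],
    [35,-22,41,0,0],
    [35,-12,20,0,0],
  ],
)

```text
time: 6.88
eef_pos: [0.5727, -0.2192, 0.1995]
eef_rot: [0.0, 0.974, 0.225, -0.001]
force: [0.9, 0.3, -2.9]
finger_gap: 0.0439
gripper_force: 40.0
```

Call:
servo_tool(
  increments=[
    [35,0,0,0,5],
    [35,0,0,0,6],
    [35,0,0,0,5],
    [35,0,0,0,0],
    [35,0,0,0,0],
  ],
)

```text
time: 7.5
eef_pos: [0.5739, -0.2156, 0.2001]
eef_rot: [-0.0, 0.996, 0.09, -0.0]
force: [-0.0, 0.4, -3.7]
finger_gap: 0.0439
gripper_force: 40.0
```

```bash
cat > look.py <<'E'
from h import *
from rects import rect
s=r.observe();R=s["eef_rot"];yaw=2*np.degrees(np.arctan2(R[2],R[1]));print(np.round(s["eef_pos"],4),"yaw",yaw,"F",np.round(s["force"],1))
for n in("scene","side","wrist"):
    p=vision.read_camera(n);c=cloud(p);hsv=cv2.cvtColor(p["img"],cv2.COLOR_BGR2HSV);H,S,V=[hsv[...,i] for i in range(3)]
    b=(abs(c[...,0]-.574)<.13)&(abs(c[...,1]+.237)<.13);z=c[...,2]
    zt=s["eef_pos"][2]-.0186-.0 # plate top about TCP-17.6mm
    m=b&(abs(z-(s["eef_pos"][2]-.0176))<.006)&(S<80)&(V>110)
    if m.sum()>50: print(n,"plate",rect(c[m]),np.median(z[m]))
    m=b&(abs(z-.051)<.004);  print(n,"stage",rect(c[m])) if m.sum()>50 else 0
    m=b&(abs(z-.0855)<.004); print(n,"housing",rect(c[m]),m.sum()) if m.sum()>20 else 0
    cv2.imwrite(f"pics/{n}_{s['time']:.1f}.png",p["img"])
E
python3 look.py; ls pics
```

```text
[ 0.5739 -0.2156  0.2001] yaw 10.29952105757338 F [-0.   0.4 -3.7]
scene plate (array([ 573.2, -215.8]), 113.1, 97.4, 9.98) 0.18259084794647407
scene stage (array([ 575.1, -236.5]), 133.8, 164.8, 9.19)
scene housing (array([ 574.9, -237.2]), 80.2, 173.2, 9.9) 421
side plate (array([ 570.3, -212.5]), 110.2, 97.9, 10.02) 0.18237468392118503
side stage (array([ 572.7, -237.4]), 131.4, 168.9, 9.42)
side housing (array([ 571.6, -235.3]), 78.3, 169.8, 9.58) 367
wrist plate (array([ 573.8, -215.9]), 110.1, 98.1, 10.23) 0.18201092682803333
wrist stage (array([ 575.4, -236.5]), 128.9, 164.7, 9.74)
wrist housing (array([ 586.2, -303.6]), 79.8, 37.9, 13.45) 1787
crop1.png
dock.png
scene0.png
scene1.png
scene_7.5.png
side0.png
side_7.5.png
w1.png
wrist_7.5.png
```

Call:
servo_tool(
  increments=[
    [35,-2,22,0,0.5],
    [35,0,0,15,0],
    [35,0,0,25,0],
    [35,0,0,20,0],
    [35,0,0,10,0],
    [35,0,0,5,0],
    [35,0,0,0,0],
    [35,0,0,0,0],
  ],
)

```text
time: 8.65
eef_pos: [0.5765, -0.2374, 0.1261]
eef_rot: [0.0, 0.996, 0.085, 0.0]
force: [0.5, 0.3, -3.5]
finger_gap: 0.044
gripper_force: 40.0
```

```bash
python3 look.py; python3 -c "
import cv2,glob,numpy as np
s=sorted(glob.glob('pics/scene_8*'))[-1];a=cv2.imread(s)[115:215,80:200];b=cv2.imread(s.replace('scene','side'))[90:210,280:410]
cv2.imwrite('pics/over.png',np.hstack([cv2.resize(i,(400,350),interpolation=cv2.INTER_CUBIC) for i in(a,b)]))"
```

```text
[ 0.5765 -0.2374  0.1261] yaw 9.700328122752476 F [ 0.5  0.3 -3.5]
scene plate (array([ 576.6, -237.6]), 111.4, 98.3, 10.21) 0.10866883694076056
scene stage (array([ 575.1, -236.9]), 132.1, 166.6, 9.48)
scene housing (array([ 576.1, -237.5]), 79.9, 171.7, 11.0) 344
side plate (array([ 573.6, -236.1]), 111.2, 96.6, 10.52) 0.10818014987114863
side stage (array([ 571.9, -236.2]), 130.5, 167.3, 10.52)
side housing (array([ 560.7, -172.4]), 78.5, 38.7, 10.23) 201
wrist plate (array([ 576.1, -237.8]), 110.2, 97.8, 9.75) 0.10779366254061855
wrist stage (array([ 574.8, -236.8]), 129.6, 165.2, 9.86)
wrist housing (array([ 575. , -236.7]), 79.9, 171.1, 9.83) 5087
```

View pics/over.png

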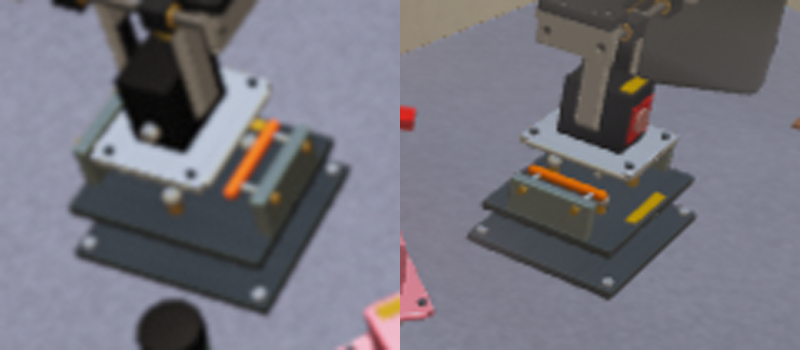

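The picture shows the head level above the stage, between the rods, with its window towards the stripe end. It is about 1.5 mm off centre, so I'll correct that and then descend by feel.

Call:
servo_tool(
  increments=[
    [35,-1.2,-1,5,0],
    [35,0,0,5,0],
    [35,0,0,2,0],
    [35,0,0,1,0],
    [35,0,0,0,0],
    [35,0,0,0,0],
  ],
)

```text
time: 9.55
eef_pos: [0.5749, -0.2365, 0.1126]
eef_rot: [0.0, 0.996, 0.085, 0.0]
force: [0.1, -0.5, -3.0]
finger_gap: 0.0437
gripper_force: 40.0
```

Call:
servo_tool(
  increments=[
    [35,0,0,1,0],
    [35,0,0,1,0],
    [35,0,0,1,0],
    [35,0,0,0,0],
    [35,0,0,0,0],
  ],
)

```text
time: 10.18
eef_pos: [0.5749, -0.2365, 0.1097]
eef_rot: [0.0, 0.996, 0.085, 0.0]
force: [-1.0, 2.0, 3.3]
finger_gap: 0.0437
gripper_force: 40.0
```

Call:
servo_tool(
  increments=[
    [35,0,0,1,0],
    [35,0,0,1,0],
    [35,0,0,0,0],
    [35,0,0,0,0],
  ],
)

```text
time: 10.68
eef_pos: [0.5754, -0.2367, 0.1082]
eef_rot: [0.0, 0.996, 0.085, 0.001]
force: [-1.7, 1.2, 8.3]
finger_gap: 0.0441
gripper_force: 40.0
```

Call:
servo_tool(
  increments=[
    [35,0,0,1,0],
    [35,0,0,1,0],
    [35,0,0,0,0],
    [35,0,0,0,0],
  ],
)

```text
time: 11.18
eef_pos: [0.5756, -0.2366, 0.1062]
eef_rot: [0.0, 0.996, 0.085, 0.001]
force: [-0.3, 0.6, 8.1]
finger_gap: 0.0439
gripper_force: 40.0
```

Call:
servo_tool(
  increments=[
    [35,0,0,1,0],
    [35,0,0,1,0],
    [35,0,0,0,0],
    [35,0,0,0,0],
  ],
)

```text
time: 11.68
eef_pos: [0.5753, -0.2364, 0.1035]
eef_rot: [-0.0, 0.996, 0.085, 0.0]
force: [4.2, 0.9, -0.6]
finger_gap: 0.0438
gripper_force: 40.0
```

Call:
servo_tool(
  increments=[
    [35,0,0,1,0],
    [35,0,0,0,0],
    [35,0,0,0,0],
  ],
)

```text
time: 12.05
eef_pos: [0.5746, -0.2364, 0.102]
eef_rot: [-0.0, 0.996, 0.085, -0.0]
force: [4.6, -0.5, -8.0]
finger_gap: 0.0435
gripper_force: 40.0
```

Call:
servo_tool(
  increments=[
    [35,0,0,0.7,0],
    [35,0,0,0,0],
    [35,0,0,0,0],
  ],
)

```text
time: 12.42
eef_pos: [0.5745, -0.2365, 0.1015]
eef_rot: [-0.0, 0.996, 0.085, -0.0]
force: [2.3, 0.6, -7.1]
finger_gap: 0.0439
gripper_force: 40.0
```

Call:
servo_tool(
  increments=[
    [35,0,0,0.5,0],
    [35,0,0,0,0],
    [35,0,0,0,0],
  ],
)

```text
time: 12.8
eef_pos: [0.5746, -0.2365, 0.1011]
eef_rot: [-0.0, 0.996, 0.085, -0.0]
force: [1.0, -0.3, -5.4]
finger_gap: 0.0437
gripper_force: 40.0
```

Call:
servo_tool(
  increments=[
    [35,0,0,0.5,0],
    [35,0,0,0,0],
    [35,0,0,0,0],
  ],
)

```text
time: 13.18
eef_pos: [0.5746, -0.2366, 0.1006]
eef_rot: [-0.0, 0.996, 0.085, -0.0]
force: [-0.4, -0.7, -5.2]
finger_gap: 0.0438
gripper_force: 40.0
```

Call:
servo_tool(
  increments=[
    [35,0,0,0.5,0],
    [35,0,0,0,0],
    [35,0,0,0,0],
  ],
)

```text
time: 13.55
eef_pos: [0.5748, -0.2366, 0.1003]
eef_rot: [0.0, 0.996, 0.085, -0.0]
force: [-0.6, 0.4, -1.2]
finger_gap: 0.0436
gripper_force: 40.0
```

Call:
servo_tool(
  increments=[
    [35,0,0,0.5,0],
    [35,0,0,0,0],
    [35,0,0,0,0],
  ],
)

```text
time: 13.92
eef_pos: [0.575, -0.2365, 0.1001]
eef_rot: [0.0, 0.996, 0.085, 0.0]
force: [-2.7, 1.6, 5.7]
finger_gap: 0.0436
gripper_force: 40.0
```

Call:
servo_tool(
  increments=[
    [35,0,0,0.5,0],
    [35,0,0,0,0],
    [35,0,0,0,0],
  ],
)

```text
time: 14.3
eef_pos: [0.5751, -0.2365, 0.0999]
eef_rot: [0.0, 0.996, 0.085, 0.0]
force: [-5.2, 1.5, 11.3]
finger_gap: 0.0438
gripper_force: 40.0
```

```bash
python3 look.py; python3 -c "
import cv2,glob,numpy as np
s=sorted(glob.glob('pics/scene_14*'))[-1];a=cv2.imread(s)[115:215,80:200];b=cv2.imread(s.replace('scene','side'))[90:210,280:410]
cv2.imwrite('pics/seat.png',np.hstack([cv2.resize(i,(400,350),interpolation=cv2.INTER_CUBIC) for i in(a,b)]))"
```

```text
[ 0.5751 -0.2365  0.0999] yaw 9.703305533245656 F [-5.2  1.5 11.3]
scene plate (array([ 575.1, -239.3]), 112.6, 168.0, 10.29) 0.08319878630118072
scene stage (array([ 574.9, -237.2]), 132.3, 165.1, 9.54)
scene housing (array([ 575.3, -237.1]), 111.2, 171.2, 9.05) 950
side plate (array([ 573.1, -239.1]), 111.1, 168.4, 9.93) 0.08265052982872913
side stage (array([ 572.2, -237.2]), 129.8, 169.2, 9.83)
side housing (array([ 572.5, -238.5]), 110.1, 169.7, 10.02) 586
wrist plate (array([ 574.9, -236.7]), 109.7, 172.2, 9.65) 0.08223783897082419
wrist stage (array([ 574.6, -236.4]), 130.3, 165.1, 9.7)
wrist housing (array([ 575.1, -236.4]), 109.3, 170.9, 9.56) 15279
```

View pics/seat.png

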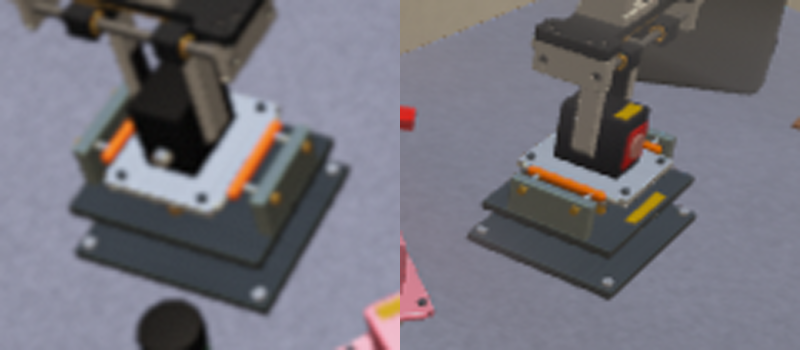

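The rods now lie over the plate edges. The stop feels stiff, about 6 N per 0.2 mm, at the expected home height. I'll ease off, let the head centre itself under a light grip, then open.

Call:
servo_tool(
  increments=[
    [35,0,0,-0.5,0],
    [35,0,0,0,0],
    [35,0,0,0,0],
  ],
  grip_force=5,
)

```text
time: 14.82
eef_pos: [0.5751, -0.2365, 0.1]
eef_rot: [0.0, 0.996, 0.085, 0.0]
force: [-1.1, 1.6, 5.4]
finger_gap: 0.044
gripper_force: 5.0
```

Call:
servo_tool(
  increments=[
    [60,0,0,0,0],
    [80,0,0,0,0],
    [88,0,0,0,0],
    [88,0,0,0,0],
    [88,0,0,0,0],
  ],
)

```text
time: 15.45
eef_pos: [0.5748, -0.2365, 0.0997]
eef_rot: [-0.0, 0.996, 0.085, -0.0]
force: [0.3, -0.0, -0.1]
finger_gap: 0.087
gripper_force: 0.0
```

Run:
```python
from h import *
from rects import rect
s=r.observe();print(s["eef_pos"],s["force"],s["finger_gap"])
p=vision.read_camera("wrist");c=cloud(p)
b=(abs(c[...,0]-.575)<.09)&(abs(c[...,1]+.2365)<.04)
for lo,hi in((.137,.148),(.079,.0865)):
    m=b&(c[...,2]>lo)&(c[...,2]<hi)
    if m.sum()>50:
        q=c[m];A=np.linalg.lstsq(np.c_[q[:,:2],np.ones(len(q))],q[:,2],rcond=None)[0];print(rect(q),A,np.median(q[:,2]))
```

```text
[ 0.57477678 -0.23652015  0.09967992] [ 0.25389503 -0.04937559 -0.05128206] 0.08699280974830283
(array([ 578.3, -236.2]), 59.6, 44.2, 9.75) [-0.0158304  -0.00217464  0.15036355] 0.14177778137019817
(array([ 574.8, -236.5]), 122.8, 80.0, 0.02) [-0.0014526   0.00037882  0.08288482] 0.0818522296225559
```

Call:
servo_tool(
  increments=[
    [88,0,0,-10,0],
    [88,0,0,-25,0],
    [88,0,0,-40,0],
    [88,0,0,-40,0],
    [88,0,0,-30,0],
    [88,0,0,0,0],
    [88,0,0,0,0],
    [88,0,0,0,0],
  ],
)

```text
time: 16.5
eef_pos: [0.5744, -0.2364, 0.2439]
eef_rot: [-0.0, 0.996, 0.085, -0.001]
force: [0.5, 0.1, 0.2]
finger_gap: 0.0882
gripper_force: 0.0
```

Run:
```python
from h import *
from rects import rect
p=vision.read_camera("wrist");c=cloud(p);a=p["img"]
hsv=cv2.cvtColor(a,cv2.COLOR_BGR2HSV);org=(hsv[...,0]<17)&(hsv[...,1]>180)&(hsv[...,2]>120)
z=c[...,2];t=(z>.137)&(z<.148)&(abs(c[...,1]+.2365)<.06);print("box",rect(c[t]),np.median(z[t]))
st=(abs(z-.051)<.004)&(abs(c[...,0]-.575)<.1)&(abs(c[...,1]+.2365)<.12);print("stage",rect(c[st]))
pl=(abs(z-.082)<.003)&(hsv[...,1]<70)&(abs(c[...,0]-.575)<.09)&(abs(c[...,1]+.2365)<.043)
q=c[pl];print("tilt",np.linalg.lstsq(np.c_[q[:,:2],np.ones(len(q))],q[:,2],rcond=None)[0][:2])
# rods in dock frame
yaw=np.radians(9.75);y=np.array([-np.sin(yaw),np.cos(yaw)])
d=(c[...,:2]-[.5749,-.2367])@y*1000
for g in(-1,1):
    m=org&(g*d>0)&(abs(d)<90)&(z>.07)
    print("rod y",np.percentile(d[m],[5,50,95]).round(1),np.median(z[m]))
cv2.imwrite("pics/final.png",a)
```

```text
box (array([ 575.1, -236.9]), 65.3, 44.0, 10.04) 0.14181448715083098
stage (array([ 575.3, -236.8]), 128.9, 165.3, 9.79)
tilt [0.00033936 0.0014089 ]
rod y [-56.4 -51.3 -49.3] 0.08546714158923398
rod y [49.3 54.  56.7] 0.08542288860062294
```

View pics/final.png

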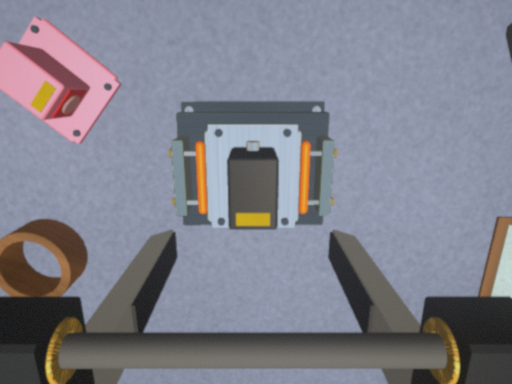

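The final picture shows the head at about (253,175) on the stage, centred and level, both rods symmetrically over its edges, and the gripper clear.

```bash
python3 -c "
from rig import r
print(r.sign_off())"
```

```text
the job is handed in; nothing more can be done
None
```

The reader head is seated on the dock's three balls with its stripe at the stage's stripe end; the last wrist-camera view shows it centred within 1 mm, level, with both rods over its edges and the gripper clear. I handed the job in after about 16.5 s, but sign-off returned no verdict.

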